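# Test a sprung tensioner arm at 12 N and set its result tab

### The job

Press straight down on the tensioner's roller with the fingertips until it pushes back with 12 N (to within 1 N), keep that up for a second, then let the arm come back up gently, without letting it snap, to its rest. The trailing pointer stays behind on the scale: if it stands past the long mark (towards the roller), slide the result tab on the base fully to the roller's end; if it stopped short of the long mark, slide the tab fully to the counterweight's end. Never press much harder than 12 N, do not touch the pointer, and leave the things around it where they are.

Things in the scene. Friction and masses are not known exactly. Their poses are not given: they have to be found in the camera images.
- tensioner: Test stand fixed to the bench. Origin on the bench under the arm's pivot; x to the back (away from the robot at yaw 0), y to the roller's side, z up. Grey base 12 mm thick: 50 mm back, 90 mm forward (145 mm for y = -35 to 105 mm), 170 mm to +y, 120 mm to -y. Pivot axis along x, 130 mm above the bench. Position and yaw vary. Mind the 0.2 m high drawer cabinet at world x > 0.45, y < -0.08.
- long_mark (a point): Middle of the long mark on the front of the upright white scale plate (x = +20 mm of the stand; plate from y = -97 to +53 mm, from 148 to 264 mm above the bench). Ticks every 0.1 rad of arm deflection from 0 (counterweight's side) to 0.9 (roller's side); the one at 0.5 is the long mark, 26 mm long against 10 mm.
- roller: Freely spinning grey roller at the arm's end, 26 mm in diameter, 36 mm long along x of the stand. Origin at its centre, 140 mm from the pivot axis, 26 mm in front of the stand's origin; at rest 182 mm above the bench, nothing above it. Its own axes turn with it.
- counterweight (a point): Centre of the dark round counterweight on the arm's other side, 56 mm across, 36 mm thick, 75 mm from the pivot axis; it rises as the roller is pressed down. Nothing of the arm lies farther forward than 50 mm before the stand's origin.
- tension_arm (a joint): Deflection of the sprung arm, rad: 0 at rest on its upper stop (arm sloping 0.38 rad up to the roller), grows as the roller is pressed down, hard stop at 0.9. It starts to move at 6 to 10.5 N on the roller, then takes about 50 N more per metre. How far it yields to 12 N is unknown (about 0.2 to 0.8): the load inside the counterweight differs.
- tell_tale (a joint): Reading of the trailing pointer, rad of arm deflection: pushed along by the arm and left by friction at the largest deflection reached; starts at 0.01 to 0.08. The long mark is at 0.5. At reading q the pointer leans 0.6 - q rad from upright towards the counterweight's side (-y of the stand).
- pointer: The trailing pointer itself, a dark thin steel blade reaching 105 mm up from the pivot in front of the scale plate; origin on the pivot axis. Not to be touched.
- tab (a joint): Position of the result tab along its track, m: 0 at the counterweight's end (-y of the stand), 0.08 at the roller's end (+y); starts near the middle and stays where it is left, sliding with about 1.5 N of friction between hard end stops. The track (40 mm wide, 130 mm long, 14 mm high) lies on the front of the base.
- tab_top (a point): Centre of the top face of the result tab, a black upright block 28 mm (x of the stand) by 20 mm (y) by 40 mm high, top 66 mm above the bench, on the base 115 mm in front of the stand's origin; it moves along y of the stand, from y = -5 mm (joint 0) to +75 mm.
- timer: Bystander: white kitchen-type timer, 58 x 62 x 18 mm, loose on the bench. Origin under its centre.
- autoclave_tape: Bystander: roll of beige tape lying flat, 58 mm across, 19 mm high, loose. Origin under its centre.
- label_roll: Bystander: white paper roll lying flat, 69 mm across, 35 mm high, loose. Origin under its centre.

How it is judged:
By the outcome, as a careful person would: the job done as asked, in the order asked, and still so for the second after the job is handed in, with the robot touching nothing.
It also fails if it takes over 69 s, if anything falls off the work surface, if the arm or the gripper's body presses on something with over 40 N, if the wrist force passes 120 N, or if a joint passes its speed limit or range.

### The arm

A 7-joint arm with a two-finger parallel gripper is mounted at the origin on a cart in front of the work surface, level with it; the furniture and walls round the work are solid. World frame = base frame: x ahead of the robot, y to its left, z up, the work surface at z = 0. Lengths are in m, angles in rad, forces in N, time in s.
With the tool pointing down it reaches from about 0.425 to 0.875 m from the base axis. Payload 4.7 kg.
Tool frame: the origin (TCP) lies midway between the tips of the shut fingers; the grasp point (between the pads) lies 19 mm behind it; z points along the fingers, y is the line along which they close (so a half turn about z gives the same grasp; the last joint's range is limited). The gripper opens to 87 mm and grips with 3 to 60 N. Pads are 19 mm wide; open, the fingers measure 117 mm over their backs; the gripper's body (75 mm by 190 mm) begins 51 mm behind the grasp point.
Start: joints at [1.177, 0.321, -0.07, 1.45, 0.023, 1.371, -0.057], TCP at [0.258, -0.597, 0.183] pointing down, gripper open.
Joint ranges: [-2.86, 2.86], [-0.3, 2.09], [-1.38, 1.24], [0.06, 2.45], [-1.56, 4.7], [0.09, 2.05], [-2.69, 2.69]. Speed limits (rad/s): [2.57, 2.57, 3.14, 3.14, 3.14, 3.14, 3.14].

### API

Orientations are given as a rotation vector (axis times angle).
In Python, from bench import ctrl gives the robot as it stands. The module is installed in compiled form; this text tells all that it offers.
- The arm moves only by the shell command python3 -m handwheel 'ROWS' [FORCE]. ROWS is JSON, a list of rows, each a list of 7 numbers: the finger opening in m, from 0 to 0.087, then the shift along the tool's x, y, z in m, then the turn, a rotation vector about the tool's x, y, z in degrees. A call has 1 to 12 rows; each row shifts and turns the commanded pose from where the row before left it, along the tool's axes as they then stand; what a row does not reach is not made up. A row lasts 1/8 s, in which the tool goes at most 62.5 mm and 10.7 degrees, less where a joint would pass 70% of its speed; a pose out of reach is approached as far as the arm can. A call is refused whole if a number of a shift passes 0.0625 or a number of a turn 10.7, either way. A call with a gripper value outside its range is refused whole. The fingers move at their own pace and stop on an object; FORCE is the grip in N (left out, the last holds). Time passes only in rows, so rows that do not move let the fingers close. It gives the time, the measured TCP pose, the force, the opening and the grip force at its end, in the units of the state.
- ctrl.get_state(): the state, without advancing time (a new reading comes with each control period).
- ctrl.get_image(name): name is "scene" or "top" or "wrist"; returns (picture, depth): 384x512x3 uint8, blue, green, red; 384x512 float32, m along the optical axis (not along the pixel's ray), 0 where there is no reading.
- ctrl.camera_info(name): a dict with "intrinsics" (3x3 intrinsics, pixels), "R" (3x3) and "t" (3): a world point X has camera coordinates R X + t. Camera axes: x right, y down, z forward; pixel columns grow to the right and rows downward; lengths in m; the calibration is good to about 2 mm. A picture is of the moment at which its call begins: read the wrist's pose just before it. camera_info takes no time and is no camera call; for the wrist camera it gives the pose at the moment of the call.
- ctrl.close_job(): hands the job in; it is judged then, once.
The state is a dict: "time": time; "joint_positions": joint angles; "qd": joint speeds; "joint_torque": joint torques, N m; "position": TCP position; "tool_rot": TCP orientation; "ft_force": force on the tool from outside, world axes, zero at the start; "torque": the same for the moment, N m; "grip_width": opening from 0.0 (shut) to 1.0 (fully open); "grip_force": force on a finger pad.
Only numpy, scipy, OpenCV 4.12 (cv2) and the standard library are available. Lean on these libraries where they do the work, as an engineer would, in place of code of your own. Each camera call takes 0.05 s, during which the arm holds its last target. There are 200 camera calls.

## Working session

There is one attempt and no reset: what is moved stays moved. The work goes in short steps, Python scripts to look and compute and a shell command to move; the robot and the scene stay as the last step left them, time stands still between calls to the robot, and variables do not carry over. Pictures are saved under pics/ and viewed, at most 10 in all, crops included, and the job is handed in when it is done.

```bash
mkdir -p pics; python3 - <<'E'
from bench import ctrl
import cv2,numpy as np
s=ctrl.get_state();print({k:np.round(v,3) for k,v in s.items()})
for n in("scene","top"):
    im,d=ctrl.get_image(n);np.savez(f"{n}.npz",im=im,d=d,**ctrl.camera_info(n));cv2.imwrite(f"pics/{n}0.png",im)
E
```

```text
{'time': np.float64(0.0), 'joint_positions': array([ 1.177,  0.322, -0.07 ,  1.452,  0.023,  1.371, -0.057]), 'qd': array([ 0.001,  0.002, -0.001,  0.002,  0.001, -0.001,  0.001]), 'joint_torque': array([ 1.0000e-03, -4.9128e+01, -4.0300e-01, -3.1253e+01, -6.4000e-02,
        4.4000e-02,  0.0000e+00]), 'position': array([ 0.257, -0.596,  0.182]), 'tool_rot': array([-3.075e+00, -6.360e-01,  1.000e-03]), 'ft_force': array([0.656, 0.284, 0.054]), 'torque': array([-0.027,  0.033, -0.017]), 'grip_force': np.float64(0.0), 'grip_width': np.float64(1.002)}
```

View pics/scene0.png

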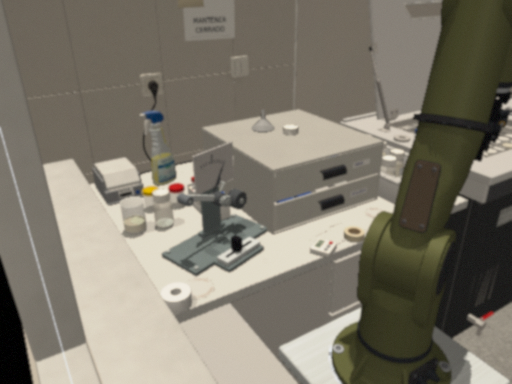

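View pics/top0.png

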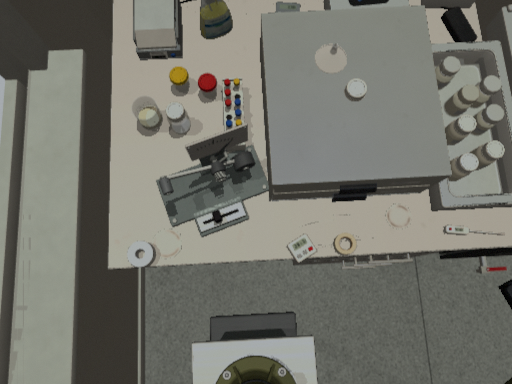

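The scene view shows the stand at about (215,230) with the cabinet behind it. In the top view the base is centred near (213,185), with the roller at about (167,185), the counterweight at (245,158) and the tab at (217,215). Next I measure the stand pose.

```bash
cat > h.py <<'E'
import numpy as np
def pts(f):
    K,R,t,d=f["intrinsics"],f["R"],f["t"],f["d"]
    v,u=np.indices(d.shape)
    c=np.stack([(u-K[0,2])/K[0,0]*d,(v-K[1,2])/K[1,1]*d,d],-1)
    return (c-t)@R
def ray(f,u,v,z):
    K,R,t=f["intrinsics"],f["R"],f["t"]
    w=R.T@np.array([(u-K[0,2])/K[0,0],(v-K[1,2])/K[1,1],1]);o=-R.T@t
    return o+w*(z-o[2])/w[2]
def proj(f,X):
    c=f["R"]@X+f["t"];p=f["intrinsics"]@c;return p[:2]/p[2]
E
python3 - <<'E'
import numpy as np,cv2
from h import *
f=np.load("top.npz");P=pts(f);im=f["im"]
print("cam",-f["R"].T@f["t"],f["intrinsics"][0,0])
print("bench z",P[230:245,180:250,2].mean())
roi=im[110:250,130:290]
cv2.imwrite("pics/topc.png",cv2.resize(roi,None,fx=4.9,fy=4.2,interpolation=cv2.INTER_CUBIC) if 0 else cv2.resize(roi,None,fx=4,fy=4,interpolation=cv2.INTER_CUBIC))
z=P[...,2]
m=(z>0.007)&(z<0.018)&(P[...,0]>.35);m[:130]=0;m[:, :140]=0;m[240:]=0;m[:,275:]=0
n,l,s,c=cv2.connectedComponentsWithStats(m.astype(np.uint8))
i=1+np.argmax(s[1:,4]);print(s[i])
# high things
for lo,hi in((.155,.22),(.05,.075)):
    mm=(z>lo)&(z<hi);mm[:120]=0;mm[:,:150]=0;mm[:,262:]=0;mm[235:]=0
    n,l,s,c=cv2.connectedComponentsWithStats(mm.astype(np.uint8))
    for j in range(1,n):
        if s[j,4]>8:print(lo,s[j],c[j],np.median(P[l==j],0).round(4))
E
```

```text
cam [ 0.28388645 -0.00930405  1.210589  ] 442.20812530141274
bench z 0.0011767219003533708
[ 156  144  113   92 4020]
0.155 [189 131  59  29 563] [219.18472469 146.22202487] [0.6159 0.0496 0.186 ]
0.155 [159 167  44  28 338] [172.9556213  179.83727811] [0.5427 0.1746 0.186 ]
0.05 [150 120   7   4  18] [152.11111111 121.05555556] [0.7407 0.2426 0.0589]
0.05 [168 120  21   8  77] [178.77922078 123.77922078] [0.7265 0.1682 0.0664]
0.05 [224 120  13  10  60] [229.5 124.4] [0.7209 0.0296 0.0551]
0.05 [232 142  14   5  33] [240.06060606 144.21212121] [0.6615 0.001  0.056 ]
0.05 [223 158   4   4   9] [224.66666667 159.55555556] [0.6207 0.0467 0.0579]
0.05 [212 210  10  12  83] [216.74698795 215.18072289] [0.4689 0.0731 0.0667]
```

View pics/topc.png

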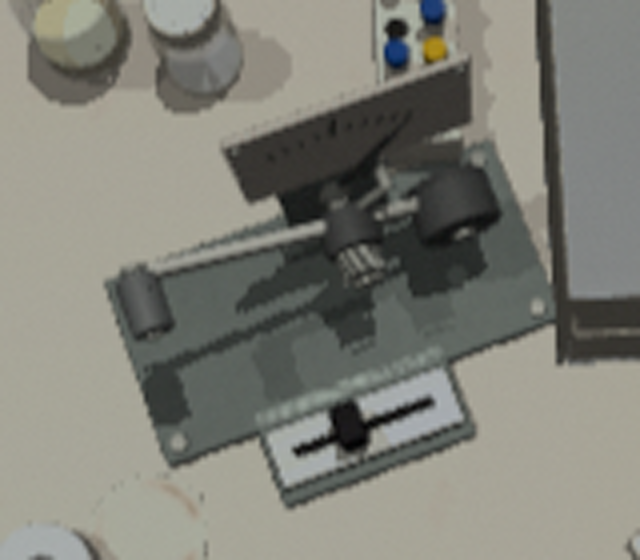

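The crop clearly shows the base corners at crop pixels (107,283), (172,465), (556,318) and (490,142), which I fit a rigid pose to.

```bash
cat > pose.py <<'E'
import numpy as np
from h import *
f=np.load("top.npz")
c=np.array([(107,283),(172,465),(556,318),(490,142)])/4+[130,110]-.4
W=np.array([ray(f,*p,.012)[:2] for p in c])
L=np.array([(50,170),(-90,170),(-90,-120),(50,-120)])/1e3
a=W-W.mean(0);b=L-L.mean(0)
yaw=np.arctan2((b[:,0]*a[:,1]-b[:,1]*a[:,0]).sum(),(a*b).sum())
R=np.array([[np.cos(yaw),-np.sin(yaw)],[np.sin(yaw),np.cos(yaw)]])
T=W.mean(0)-R@L.mean(0)
def w(x,y): return T+R@np.array([x,y])
E
python3 - <<'E'
from pose import *
print(yaw,T,"res",(W-(L@R.T+T)).round(4).tolist())
print("roller",w(-.026,.130),"expected px",proj(f,np.r_[w(-.026,.13),.195]))
print("tab 0/40/80",[w(-.115,y).round(4) for y in(-.005,.035,.075)])
t=ray(f,216.7,215.2,.066)[:2];print("tab",t,"local",R.T@(t-T))
P=pts(f);z=P[...,2]
m=(z>.182)&(z<.2);m[:172]=0;m[210:]=0;m[:,:155]=0;m[:,180:]=0
q=P[m];print(len(q),q.mean(0),np.percentile(q[:,2],95), "local",R.T@(q.mean(0)[:2]-T))
for n,(u,v) in dict(label=(141,254),timer=(302,248),tape=(345,244)).items():print(n,ray(f,u,v,.02))
K=P[...,0]>0;m=(z>.18)&(z<.22);m[:,:255]=0;m[220:]=0;print("cab near corner",P[m][:,0].min(),P[m][:,1].max())
E
```

```text
0.314247059677231 [0.59026847 0.0677383 ] res [[-0.0009, -0.003], [0.0024, -0.0032], [0.0008, 0.0053], [-0.0022, 0.0008]]
roller [0.52535865 0.18333551] expected px [164.97104549 185.31210586]
tab 0/40/80 [array([0.4824, 0.0274]), array([0.4701, 0.0655]), array([0.4577, 0.1035])]
tab [0.46854857 0.07359588] local [-0.11394862  0.04319441]
208 [0.53032435 0.18159822 0.19095175] 0.19687443070601063 local [-0.02181447  0.12681289]
label [0.38256524 0.28208389 0.02      ]
timer [ 0.37515273 -0.14755258  0.02      ]
tape [ 0.37951963 -0.26340888  0.02      ]
cab near corner 0.5099835421704044 -0.06712533343796737
```

```bash
python3 -m handwheel '[[0,0,0,-0.06,0,0,0],[0,0,0,-0.06,0,0,0],[0,0.053,-0.0073,0,0,0,-4.7],[0,0.053,-0.0073,0,0,0,-4.7],[0,0.052,-0.0073,0,0,0,-4.7],[0,0.052,-0.0073,0,0,0,-4.7],[0,0.051,-0.0073,0,0,0,-4.7],[0,0.051,-0.0073,0,0,0,-4.7],[0,0.05,-0.0073,0,0,0,-4.7],[0,0.05,-0.0073,0,0,0,-4.7],[0,0.049,-0.0073,0,0,0,-4.7],[0,0.049,-0.0073,0,0,0,-4.7]]' 20
cat > st.py <<'E'
from pose import *
from bench import ctrl
from scipy.spatial.transform import Rotation as Ro
import sys
def rep(x,y,z,yawt=None):
    """remaining shift in tool axes to stand-local x,y and world z; tool z turn so tool y along stand x"""
    s=ctrl.get_state();M=Ro.from_rotvec(s["tool_rot"]).as_matrix()
    d=np.r_[w(x,y),z]-s["position"]
    e=np.degrees(yaw-np.arctan2(M[1,1],M[0,1]));e=(e+90)%180-90
    print("t",round(s["time"],2),"pos",s["position"].round(4),"local",(R.T@(s["position"][:2]-T)).round(4),"F",s["ft_force"].round(2),"grip",round(s["grip_width"],3))
    print("tool shift",(M.T@d).round(4),"tool turn z",round(-e,2),"tilt",M[:,2].round(3))
if __name__=="__main__": rep(*map(float,sys.argv[1:4]))
E
python3 st.py -.026 .135 .25
```

```text
time: 1.6
position: [0.5642, -0.199, 0.3025]
tool_rot: [-2.564, -1.813, 0.001]
ft_force: [0.6, 0.0, 0.3]
grip_width: 0.006
grip_force: 0.0
t 1.6 pos [ 0.5642 -0.199   0.3025] local [-0.1073 -0.2456] F [0.62 0.01 0.31] grip 0.006
tool shift [ 0.3515 -0.1671  0.0526] tool turn z -37.48 tilt [-0.001  0.    -1.   ]
```

```bash
python3 -m handwheel '[[0,0.048,-0.0073,0,0,0,-4.7],[0,0.048,-0.0073,0,0,0,-4.7],[0,0.048,-0.0073,0,0,0,-4.7],[0,0.047,-0.0073,0,0,0,-4.7],[0,0.047,-0.0073,0,0,0,-4.7],[0,0.047,-0.0073,0,0,0,-4.7],[0,0.046,-0.0073,0,0,0,-4.7],[0,0.046,-0.0073,0,0,0,-4.6],[0,0,0,0,0,0,0]]'
python3 st.py -.026 .135 .25
python3 - <<'E'
from bench import ctrl;import cv2,numpy as np
n="wrist";ci=ctrl.camera_info(n);im,d=ctrl.get_image(n);np.savez("w1.npz",im=im,d=d,**ci);cv2.imwrite("pics/w1.png",im)
E
```

```text
time: 2.72
position: [0.5258, 0.1773, 0.3033]
tool_rot: [-1.838, -2.547, -0.001]
ft_force: [0.5, 0.2, 0.6]
grip_width: 0.007
grip_force: 0.0
t 2.73 pos [0.5258 0.1773 0.3033] local [-0.0274  0.1241] F [0.54 0.23 0.6 ] grip 0.007
tool shift [0.0108 0.0015 0.0534] tool turn z 0.37 tilt [-0.     0.001 -1.   ]
```

View pics/w1.png

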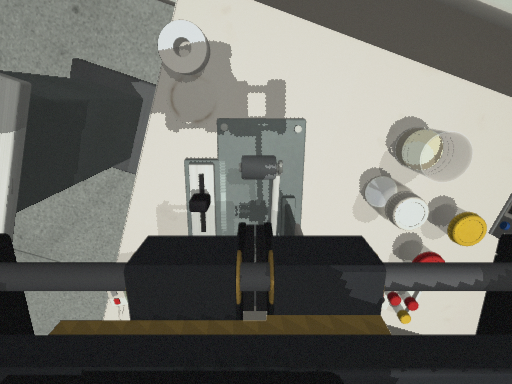

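The wrist view shows the roller at about (259,167), base corners at (218,119) and (305,119), and the tab at (200,203). I use it to refine the positions.

```bash
python3 - <<'E'
from pose import *
f1=np.load("w1.npz");P=pts(f1);z=P[...,2]
m=np.zeros(z.shape,bool);m[150:185,235:276]=1;m&=(z>.17)&(z<.2)
v,u=np.where(m);print("roller px",u.min(),u.max(),v.min(),v.max())
p=P[m];print("top",np.percentile(p[:,2],98));l=(p[:,:2]-T)@R;print("local range x",np.percentile(l[:,0],[2,98]),"y",np.percentile(l[:,1],[2,98]))
h=p[:,2]>np.percentile(p[:,2],80);print("ridge y",l[h].mean(0))
loc=lambda u,v,z:R.T@(ray(f1,u,v,z)[:2]-T)
print("corners",loc(218,118.5,.012),loc(305.5,118.5,.012))
m=np.zeros(z.shape,bool);m[170:235,180:225]=1;m&=(z>.055)&(z<.075)
p=P[m];print("tab",len(p),((p[:,:2]-T)@R).mean(0),np.ptp((p[:,:2]-T)@R,axis=0),np.median(p[:,2]))
E
```

```text
roller px 239 275 155 184
top 0.1959924643098753
local range x [-0.04152198 -0.00617453] y [0.11879176 0.14498635]
ridge y [-0.02265195  0.13277266]
corners [-0.08413677  0.17179612] [0.05172945 0.17261445]
tab 257 [-0.11148045  0.04880794] [0.02748538 0.01924057] 0.0657790127213835
```

```bash
echo 'T=T+R@np.array([.003,.002])' >> pose.py
cat >> st.py <<'E'
    import time
    fs=[]
    for i in range(int(sys.argv[4]) if len(sys.argv)>4 else 0):
        ctrl.get_image("wrist"); fs.append(ctrl.get_state()["ft_force"])
    if fs: print("F mean",np.mean(fs,0).round(2),"std",np.std(fs,0).round(2))
E
python3 -m handwheel '[[0,0.0127,0.0045,0.04,0,0,0.37],[0,0,0,0.04,0,0,0],[0,0,0,0.015,0,0,0],[0,0,0,0,0,0,0],[0,0,0,0,0,0,0]]'
python3 st.py -.026 .135 .197 6
```

```text
time: 3.4
position: [0.5298, 0.1856, 0.2097]
tool_rot: [1.858, 2.531, 0.003]
ft_force: [0.5, -0.4, 0.2]
grip_width: 0.007
grip_force: 0.0  File "st.py", line 13
    import time
IndentationError: unexpected indent
```

```bash
sed -i 's/: rep(\*map/:\n    rep(*map/' st.py
python3 st.py -.026 .135 .197 6
```

```text
t 3.4 pos [0.5298 0.1856 0.2097] local [-0.024   0.1288] F [ 0.52 -0.44  0.17] grip 0.007
tool shift [ 0.0062 -0.0021  0.0127] tool turn z -0.57 tilt [ 0.002  0.001 -1.   ]
F mean [-0.25  0.01 -0.27] std [0.34 0.66 0.34]
```

```bash
python3 -m handwheel '[[0,0.006,-0.002,0,0,0,-0.5],[0,0,0,0.006,0,0,0],[0,0,0,0,0,0,0],[0,0,0,0,0,0,0]]'
python3 st.py -.026 .135 .195 6
```

```text
time: 4.2
position: [0.5249, 0.1907, 0.202]
tool_rot: [-1.847, -2.541, 0.0]
ft_force: [-0.1, 0.4, -1.1]
grip_width: 0.007
grip_force: 0.0
t 4.2 pos [0.5249 0.1907 0.202 ] local [-0.0271  0.1351] F [-0.11  0.4  -1.11] grip 0.007
tool shift [-0.0001  0.0011  0.007 ] tool turn z -0.02 tilt [-0. -0. -1.]
F mean [ 0.58 -0.31 -0.09] std [0.41 0.17 0.45]
```

```bash
python3 -m handwheel '[[0,0,0.001,0.002,0,0,0],[0,0,0,0.002,0,0,0],[0,0,0,0.002,0,0,0],[0,0,0,0.002,0,0,0],[0,0,0,0.002,0,0,0],[0,0,0,0.002,0,0,0],[0,0,0,0.002,0,0,0],[0,0,0,0.002,0,0,0],[0,0,0,0,0,0,0]]'
python3 st.py -.026 .135 .195 6
```

```text
time: 5.62
position: [0.5258, 0.1911, 0.1859]
tool_rot: [-1.847, -2.541, 0.0]
ft_force: [-0.9, 0.4, 0.2]
grip_width: 0.008
grip_force: 0.0
t 5.62 pos [0.5258 0.1911 0.1859] local [-0.0262  0.1353] F [-0.85  0.38  0.22] grip 0.008
tool shift [-0.0003  0.0002 -0.0091] tool turn z -0.01 tilt [-0. -0. -1.]
F mean [-0.05  0.05 -0.17] std [0.16 0.4  0.21]
```

No contact force at z = 0.186 where I expected it, so I look.

```bash
python3 - <<'E'
from bench import ctrl;import cv2,numpy as np
a=[]
for n in("wrist","scene"):
    ci=ctrl.camera_info(n);im,d=ctrl.get_image(n);np.savez(n+"2.npz",im=im,d=d,**ci)
    a.append(im[120:345,110:400] if n=="wrist" else im[120:280,140:290])
a=[cv2.resize(x,(int(x.shape[1]*480/x.shape[0]),480),interpolation=cv2.INTER_CUBIC) for x in a]
o=np.hstack(a);o=cv2.resize(o,(800,int(o.shape[0]*800/o.shape[1])));cv2.imwrite("pics/c2.png",o)
E
```

```text
(no output)
```

View pics/c2.png

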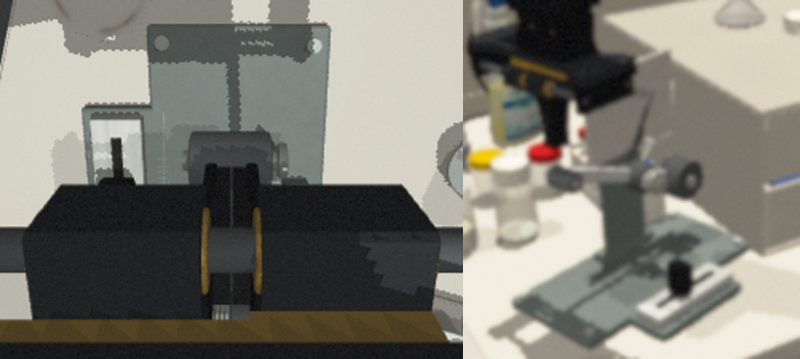

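The wrist view shows the fingertips ending at about (232,165) over the roller, which spans rows 132–182. I check the heights.

```bash
python3 - <<'E'
from pose import *
f1=np.load("wrist2.npz");P=pts(f1);z=P[...,2]
print("cam",-f1["R"].T@f1["t"],"local",R.T@((-f1["R"].T@f1["t"])[:2]-T))
np.set_printoptions(linewidth=200,suppress=True)
S=290*480/225; k=800/(S+450)
print(k,S)
# crop px ->orig
def o(x,y): return int(110+x/k*225/480),int(120+y/k*225/480)
for x in(205,232,255):
  for y in(138,150,158,164,168,172,178,184):
    u,v=o(x,y);p=P[v,u];print(x,y,(u,v),(R.T@(p[:2]-T)).round(4),p[2].round(4))
print("proj TCP",proj(f1,np.r_[w(-.026,.135),.186]), "roller ctr top",proj(f1,np.r_[w(-.026,.130),.195]))
E
```

```text
cam [0.50184176 0.26600283 0.38795935] local [-0.02581274  0.21388814]
0.7485963817841548 618.6666666666666
205 138 (238, 206) [-0.0372  0.1422] 0.1859
205 150 (238, 213) [-0.037   0.1391] 0.1914
205 158 (238, 218) [-0.0369  0.1365] 0.1939
205 164 (238, 222) [-0.0369  0.1341] 0.195
205 168 (238, 225) [-0.0349  0.1468] 0.23
205 172 (238, 227) [-0.0347  0.1471] 0.2335
205 178 (238, 231) [-0.0345  0.147 ] 0.2384
205 184 (238, 235) [-0.0342  0.147 ] 0.2435
232 138 (255, 206) [-0.0255  0.1423] 0.1863
232 150 (255, 213) [-0.0255  0.1392] 0.1917
232 158 (255, 218) [-0.0255  0.1361] 0.1929
232 164 (255, 222) [-0.0255  0.1341] 0.1952
232 168 (255, 225) [-0.0255  0.1452] 0.2264
232 172 (255, 227) [-0.0256  0.1451] 0.2289
232 178 (255, 231) [-0.0256  0.1449] 0.2338
232 184 (255, 235) [-0.0256  0.1457] 0.2406
255 138 (269, 206) [-0.0158  0.1423] 0.1863
255 150 (269, 213) [-0.016   0.1391] 0.1913
255 158 (269, 218) [-0.0161  0.1367] 0.1946
255 164 (269, 222) [-0.0177  0.1468] 0.2258
255 168 (269, 225) [-0.0178  0.1465] 0.2294
255 172 (269, 227) [-0.018   0.1469] 0.2331
255 178 (269, 231) [-0.0182  0.1466] 0.2377
255 184 (269, 235) [-0.0185  0.147 ] 0.2434
proj TCP [254.25718335 215.7684878 ] roller ctr top [254.25584149 227.59084809]
```

The visible finger face ends at z ≈ 0.22, so the real tip hangs above the reported TCP. I keep descending slowly and watch the force.

```bash
python3 -m handwheel '[[0,0,0,0.002,0,0,0],[0,0,0,0.002,0,0,0],[0,0,0,0.002,0,0,0],[0,0,0,0.002,0,0,0],[0,0,0,0.002,0,0,0],[0,0,0,0.002,0,0,0],[0,0,0,0.002,0,0,0],[0,0,0,0,0,0,0]]'
python3 st.py -.026 .135 .195 4
python3 - <<'E'
from pose import *
f1=np.load("wrist2.npz");P=pts(f1)
for u,v in((255,228),(255,240),(255,250),(255,290),(200,238),(200,250),(200,262),(200,280),(150,262)):
    p=P[v,u];print((u,v),(R.T@(p[:2]-T)).round(4),p[2].round(4),f1["im"][v,u])
E
```

```text
time: 7.02
position: [0.5258, 0.1911, 0.1719]
tool_rot: [-1.847, -2.541, 0.001]
ft_force: [-0.4, -0.8, 0.2]
grip_width: 0.004
grip_force: 0.0
t 7.03 pos [0.5258 0.1911 0.1719] local [-0.0262  0.1352] F [-0.36 -0.76  0.24] grip 0.004
tool shift [-0.0002  0.0002 -0.0231] tool turn z -0.01 tilt [-0. -0. -1.]
F mean [0.34 0.61 0.03] std [0.35 0.22 0.12]
(255, 228) [-0.0256  0.1454] 0.2309 [42 40 40]
(255, 240) [-0.0256  0.1457] 0.2465 [48 51 48]
(255, 250) [-0.0256  0.1417] 0.2495 [43 44 42]
(255, 290) [-0.0257  0.1619] 0.3122 [53 53 51]
(200, 238) [-0.0422  0.1734] 0.3025 [30 25 30]
(200, 250) [-0.041   0.1733] 0.3101 [32 29 29]
(200, 262) [-0.04   0.173] 0.3162 [30 27 29]
(200, 280) [-0.0394  0.1703] 0.3202 [38 38 37]
(150, 262) [-0.0525  0.1737] 0.3173 [30 32 32]
```

```bash
python3 -m handwheel '[[0,0,0,0.002,0,0,0],[0,0,0,0.002,0,0,0],[0,0,0,0.002,0,0,0],[0,0,0,0.002,0,0,0],[0,0,0,0.002,0,0,0],[0,0,0,0.002,0,0,0],[0,0,0,0.002,0,0,0],[0,0,0,0,0,0,0]]'
python3 st.py -.026 .135 .195 4
```

```text
time: 8.22
position: [0.5258, 0.1911, 0.1579]
tool_rot: [-1.847, -2.541, 0.0]
ft_force: [-0.4, -0.6, 0.6]
grip_width: 0.007
grip_force: 0.0
t 8.22 pos [0.5258 0.1911 0.1579] local [-0.0262  0.1353] F [-0.42 -0.62  0.56] grip 0.007
tool shift [-0.0003  0.0002 -0.0371] tool turn z -0.01 tilt [-0. -0. -1.]
F mean [ 0.14 -0.02  0.47] std [0.42 0.63 0.22]
```

```bash
python3 -m handwheel '[[0,0,0,0.0015,0,0,0],[0,0,0,0.0015,0,0,0],[0,0,0,0.0015,0,0,0],[0,0,0,0,0,0,0]]'
cat > col.py <<'E'
from pose import *
from bench import ctrl
n="wrist";ci=ctrl.camera_info(n);im,d=ctrl.get_image(n);f1=dict(im=im,d=d,**ci);P=pts(f1)
print("TCP",ctrl.get_state()["position"])
for v in range(190,250,4): p=P[v,247];print(v,(R.T@(p[:2]-T)).round(4),p[2].round(4))
E
python3 col.py; python3 st.py -.026 .135 .195 4
```

```text
time: 8.93
position: [0.5261, 0.1914, 0.1552]
tool_rot: [1.846, 2.541, 0.0]
ft_force: [-2.9, -0.8, 9.8]
grip_width: 0.005
grip_force: 4.6
TCP [0.52607874 0.19141054 0.15528716]
190 [-0.0343  0.1111] 0.0115
194 [-0.0343  0.106 ] 0.0109
198 [-0.0343  0.1016] 0.0124
202 [-0.0344  0.0962] 0.0109
206 [-0.0344  0.0911] 0.0108
210 [-0.0344  0.087 ] 0.0131
214 [-0.0344  0.0819] 0.013
218 [-0.0303  0.143 ] 0.1786
222 [-0.0301  0.1429] 0.1848
226 [-0.0299  0.1456] 0.1972
230 [-0.0297  0.1459] 0.2034
234 [-0.0296  0.1454] 0.2074
238 [-0.0295  0.1463] 0.214
242 [-0.0294  0.146 ] 0.218
246 [-0.0293  0.1455] 0.2213
t 8.97 pos [0.5261 0.1914 0.1553] local [-0.0258  0.1355] F [-3.24 -1.54  9.26] grip 0.003
tool shift [-0.0005 -0.0001 -0.0397] tool turn z 0.0 tilt [ 0.001 -0.    -1.   ]
F mean [-2.84 -1.02  9.15] std [0.07 0.21 0.33]
```

```bash
python3 -m handwheel '[[0,0,-0.0006,0.001,0,0,0],[0,0,0,0.002,0,0,0],[0,0,0,0.002,0,0,0],[0,0,0,0.002,0,0,0],[0,0,0,0.002,0,0,0],[0,0,0,0.002,0,0,0],[0,0,0,0,0,0,0]]'
python3 st.py -.026 .135 .195 4
```

```text
time: 10.05
position: [0.5261, 0.1916, 0.1446]
tool_rot: [1.845, 2.54, 0.002]
ft_force: [-2.4, -0.3, 9.1]
grip_width: 0.002
grip_force: 5.0
t 10.05 pos [0.5261 0.1916 0.1446] local [-0.0258  0.1357] F [-2.38 -0.28  9.08] grip 0.002
tool shift [-0.0007 -0.0001 -0.0504] tool turn z 0.01 tilt [ 0.002  0.    -1.   ]
F mean [-2.75 -1.18  9.78] std [0.22 0.65 0.47]
```

```bash
python3 -m handwheel '[[0,0,-0.001,0.002,0,0,0],[0,0,0,0.002,0,0,0],[0,0,0,0.002,0,0,0],[0,0,0,0.002,0,0,0],[0,0,0,0.002,0,0,0],[0,0,0,0.002,0,0,0],[0,0,0,0.002,0,0,0],[0,0,0,0.002,0,0,0],[0,0,0,0.002,0,0,0],[0,0,0,0,0,0,0]]'
python3 st.py -.026 .135 .195 5
```

```text
time: 11.5
position: [0.526, 0.1917, 0.1271]
tool_rot: [1.845, 2.54, 0.005]
ft_force: [-1.0, 0.6, 10.4]
grip_width: 0.005
grip_force: 5.3
t 11.5 pos [0.526  0.1917 0.1271] local [-0.0258  0.1357] F [-0.95  0.63 10.4 ] grip 0.005
tool shift [-0.0007  0.0001 -0.0679] tool turn z 0.0 tilt [ 0.004  0.001 -1.   ]
F mean [-1.2   0.04 10.63] std [0.51 0.45 0.38]
```

```bash
python3 -m handwheel '[[0,0,-0.0005,0.002,0,0,0],[0,0,0,0.002,0,0,0],[0,0,0,0.002,0,0,0],[0,0,0,0.002,0,0,0],[0,0,0,0.002,0,0,0],[0,0,0,0.002,0,0,0],[0,0,0,0.002,0,0,0],[0,0,0,0.002,0,0,0],[0,0,0,0.002,0,0,0],[0,0,0,0.002,0,0,0],[0,0,0,0,0,0,0]]'
python3 st.py -.026 .135 .195 8
```

```text
time: 13.12
position: [0.5261, 0.1918, 0.1073]
tool_rot: [1.845, 2.539, 0.007]
ft_force: [0.0, -0.6, 11.6]
grip_width: 0.006
grip_force: 5.8
t 13.12 pos [0.5261 0.1918 0.1073] local [-0.0257  0.1358] F [ 1.000e-02 -6.000e-01  1.162e+01] grip 0.006
tool shift [-0.0008  0.0002 -0.0877] tool turn z -0.0 tilt [ 0.005  0.002 -1.   ]
F mean [-0.9  -0.   11.68] std [0.49 0.63 0.31]
```

```bash
python3 -m handwheel '[[0,0,0,0.002,0,0,0],[0,0,0,0.002,0,0,0],[0,0,0,0.002,0,0,0],[0,0,0,0,0,0,0]]'
python3 st.py -.026 .135 .195 12
python3 -m handwheel '[[0,0,0,0,0,0,0],[0,0,0,0,0,0,0],[0,0,0,0,0,0,0],[0,0,0,0,0,0,0],[0,0,0,0,0,0,0],[0,0,0,0,0,0,0]]'
```

```text
time: 14.02
position: [0.526, 0.1918, 0.1014]
tool_rot: [1.845, 2.539, 0.006]
ft_force: [-0.5, -0.6, 11.4]
grip_width: 0.005
grip_force: 5.9
t 14.03 pos [0.526  0.1918 0.1014] local [-0.0257  0.1358] F [-0.5  -0.6  11.36] grip 0.005
tool shift [-0.0008  0.0002 -0.0936] tool turn z 0.0 tilt [ 0.005  0.001 -1.   ]
F mean [-0.77 -0.02 11.95] std [0.51 0.32 0.37]
time: 15.38
position: [0.5261, 0.1917, 0.1015]
tool_rot: [1.845, 2.539, 0.006]
ft_force: [-0.4, -0.6, 11.4]
grip_width: 0.005
grip_force: 5.9
```

Force held at 11.95 N for about 1.4 s. Now a gentle return.

```bash
python3 -m handwheel '[[0,0,0,-0.002,0,0,0],[0,0,0,-0.004,0,0,0],[0,0,0,-0.004,0,0,0],[0,0,0,-0.004,0,0,0],[0,0,0,-0.004,0,0,0],[0,0,0,-0.004,0,0,0],[0,0,0,-0.004,0,0,0],[0,0,0,-0.004,0,0,0],[0,0,0,-0.004,0,0,0],[0,0,0,-0.004,0,0,0],[0,0,0,-0.003,0,0,0],[0,0,0,-0.003,0,0,0]]'
python3 -m handwheel '[[0,0,0,-0.002,0,0,0],[0,0,0,-0.002,0,0,0],[0,0,0,-0.002,0,0,0],[0,0,0,-0.002,0,0,0],[0,0,0,-0.002,0,0,0],[0,0,0,-0.002,0,0,0],[0,0,0,-0.002,0,0,0],[0,0,0,-0.002,0,0,0],[0,0,0,-0.004,0,0,0],[0,0,0,-0.006,0,0,0],[0,0,0,-0.01,0,0,0]]'
python3 st.py -.026 .135 .195 2
```

```text
time: 16.88
position: [0.5262, 0.1913, 0.1453]
tool_rot: [1.845, 2.538, 0.006]
ft_force: [1.4, 0.5, 10.6]
grip_width: 0.007
grip_force: 4.8
time: 18.25
position: [0.5237, 0.1904, 0.1789]
tool_rot: [-1.846, -2.541, 0.001]
ft_force: [-0.2, 0.2, 0.2]
grip_width: 0.009
grip_force: 0.0
t 18.25 pos [0.5237 0.1904 0.1789] local [-0.0284  0.1352] F [-0.19  0.17  0.23] grip 0.009
tool shift [-0.0002  0.0024 -0.0161] tool turn z -0.01 tilt [-0.001 -0.    -1.   ]
F mean [-0.   -0.17  0.93] std [0.34 0.82 0.77]
```

```bash
python3 -m handwheel '[[0,0,0,-0.05,0,0,0],[0,0,0,-0.05,0,0,0],[0,-0.02,-0.045,0,0,0,0],[0,-0.025,-0.042,0,0,0,0],[0,0,0,0,0,0,0]]'
python3 -m handwheel '[[0,0,0,0,0,0,-10],[0,0,0,0,0,0,-10],[0,0,0,0,0,0,-10],[0,0,0,0,0,0,-10],[0,0,0,0,0,0,-10],[0,0,0,0,0,0,-10],[0,0,0,0,0,0,-10],[0,0,0,0,0,0,-10],[0,0,0,0,0,0,-10],[0,0,0,0,0,0,0]]'
python3 st.py -.115 .088 .20
python3 - <<'E'
from bench import ctrl;import cv2,numpy as np
print(ctrl.get_state()["joint_positions"].round(3))
from h import *
for n in("top","scene","wrist"):
    ci=ctrl.camera_info(n);im,d=ctrl.get_image(n);np.savez(n+"3.npz",im=im,d=d,**ci)
    globals()[n]=im
a=cv2.resize(scene[130:230,170:270],(400,400),interpolation=cv2.INTER_CUBIC)
b=cv2.resize(top[110:210,165:265],(400,400),interpolation=cv2.INTER_CUBIC)
cv2.imwrite("pics/p3.png",np.hstack([a,b]))
E
```

```text
time: 18.98
position: [0.4541, 0.1178, 0.2792]
tool_rot: [1.851, 2.534, -0.003]
ft_force: [-0.0, -1.0, 0.1]
grip_width: 0.006
grip_force: 0.0
time: 20.23
position: [0.4554, 0.1217, 0.2785]
tool_rot: [0.49, -3.103, -0.001]
ft_force: [0.9, 0.4, -0.0]
grip_width: 0.006
grip_force: 0.0
t 20.23 pos [0.4554 0.1217 0.2785] local [-0.1146  0.091 ] F [ 0.91  0.45 -0.05] grip 0.006
tool shift [ 0.0004 -0.0031  0.0785] tool turn z 89.95 tilt [-0.  0. -1.]
[ 0.35  -0.084 -0.618  1.697 -0.049  1.513  1.621]
```

View pics/p3.png

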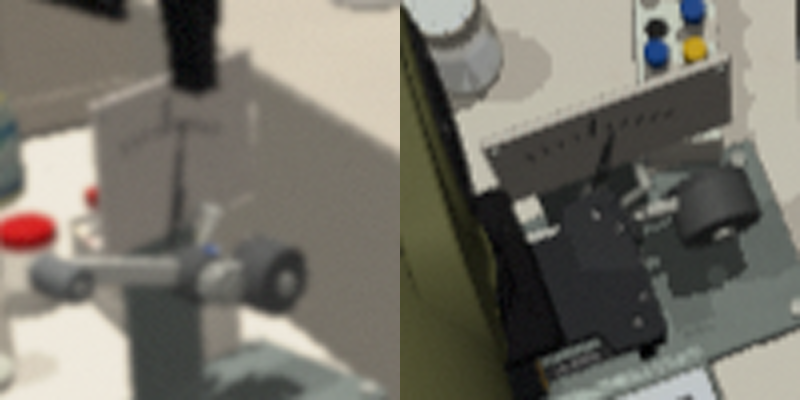

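The right half shows the long mark at about (593,128) and the pointer tip at about (612,133), which puts the pointer on the counterweight's side of the mark. I check this against projected readings.

```bash
python3 - <<'E'
from pose import *
g=np.load("top3.npz");s=np.load("scene3.npz")
for q in(.3,.4,.5,.6):
    a=.6-q
    o=[]
    for xl,r in((.010,.105),(.020,.105),(.020,.115)):
        X=np.r_[w(xl,-r*np.sin(a)),.13+r*np.cos(a)]
        p=proj(g,X);o+=[((p-[165,110])*4+[400,0]).round(0)]
    X=np.r_[w(.010,-.105*np.sin(a)),.13+.105*np.cos(a)];X2=np.r_[w(.010,-.06*np.sin(a)),.13+.06*np.cos(a)]
    print(q,"top pointer/plate:",o,"scene tip",((proj(s,X)-[170,130])*4).round(),((proj(s,X2)-[170,130])*4).round())
im=g["im"][118:172,205:232];cv=__import__("cv2");cv.imwrite("pics/p4.png",cv.resize(g["im"][125:165,190:250],(780,520),interpolation=cv.INTER_CUBIC))
E
```

```text
0.3 top pointer/plate: [array([626., 131.]), array([621., 115.]), array([624., 108.])] scene tip [197. 119.] [187. 182.]
0.4 top pointer/plate: [array([610., 135.]), array([604., 120.]), array([606., 113.])] scene tip [186. 119.] [181. 183.]
0.5 top pointer/plate: [array([593., 141.]), array([587., 125.]), array([587., 119.])] scene tip [175. 122.] [174. 184.]
0.6 top pointer/plate: [array([575., 147.]), array([570., 131.]), array([568., 126.])] scene tip [164. 125.] [168. 187.]
```

View pics/p4.png

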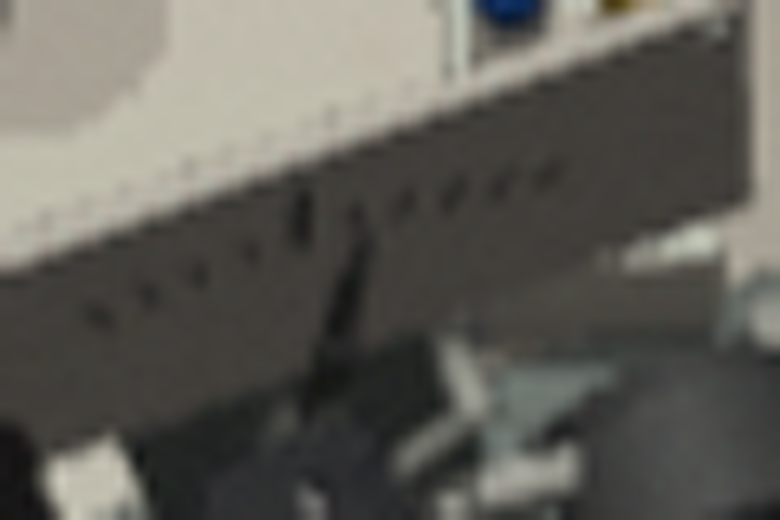

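The pointer stands on the first tick to the counterweight's side of the long mark (reading ≈ 0.4), so it stopped short. The tab goes to the counterweight's end (-y).

```bash
python3 -m handwheel '[[0,0,0,0.06,0,0,0],[0,0,0,0.06,0,0,0],[0,0,0,0.06,0,0,0],[0,0,0,0.02,0,0,0],[0,0,0,0,0,0,0]]'
python3 - <<'E'
from pose import *
from bench import ctrl
import cv2
n="wrist";ci=ctrl.camera_info(n);im,d=ctrl.get_image(n);f1=dict(im=im,d=d,**ci);P=pts(f1)
cv2.imwrite("pics/w4.png",im)
l=(P[...,:2]-T)@R;z=P[...,2]
m=(z>.055)&(z<.072)&(abs(l[...,0]+.115)<.025)&(l[...,1]<.075)&(l[...,1]>-.02)
print("tab",m.sum(),np.percentile(l[m],[3,50,97],axis=0).round(4).tolist())
E
python3 st.py -.115 .09 .007 2
```

```text
time: 21.0
position: [0.4536, 0.1207, 0.0771]
tool_rot: [0.489, -3.1, -0.001]
ft_force: [-0.4, 0.7, -0.1]
grip_width: 0.005
grip_force: 0.0
tab 1040 [[-0.1294, 0.0356], [-0.1179, 0.0454], [-0.104, 0.0541]]
t 21.05 pos [0.4551 0.121  0.0787] local [-0.1151  0.0905] F [ 1.09  0.7  -0.28] grip 0.006
tool shift [-0.0002 -0.0005  0.0717] tool turn z 89.94 tilt [-0.001  0.    -1.   ]
F mean [-0.16  0.17 -0.41] std [0.04 0.16 0.1 ]
```

View pics/w4.png

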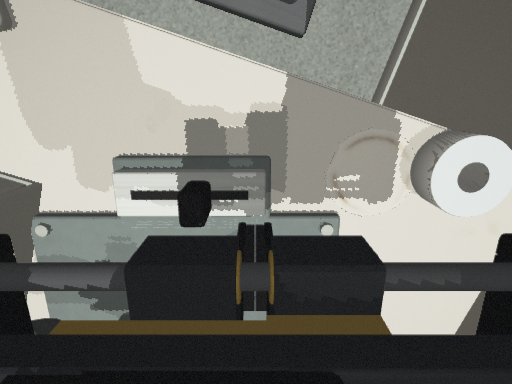

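The tab is at about (194,203), with the fingertips clear on its roller side. I descend beside it.

```bash
python3 -m handwheel '[[0,0,0,0.03,0,0,0],[0,0,0,0.02,0,0,0],[0,0,0,0.01,0,0,0],[0,0,0,0.006,0,0,0],[0,0,0,0.004,0,0,0],[0,0,0,0,0,0,0]]'
python3 st.py -.115 .073 .008 2
```

```text
time: 21.9
position: [0.4554, 0.1209, 0.0089]
tool_rot: [-0.491, 3.103, -0.0]
ft_force: [0.1, 0.0, 0.1]
grip_width: 0.007
grip_force: 0.0
t 21.9 pos [0.4554 0.1209 0.0089] local [-0.1149  0.0902] F [0.15 0.04 0.05] grip 0.007
tool shift [ 0.0001 -0.0172  0.0009] tool turn z 89.99 tilt [ 0. -0. -1.]
F mean [-0.01 -0.15  0.02] std [0.06 0.21 0.2 ]
```

```bash
python3 -m handwheel '[[0,0,-0.006,0,0,0,0],[0,0,-0.006,0,0,0,0],[0,0,-0.006,0,0,0,0],[0,0,-0.004,0,0,0,0],[0,0,-0.004,0,0,0,0],[0,0,-0.004,0,0,0,0],[0,0,0,0,0,0,0]]'
python3 st.py -.115 .02 .008 3
```

```text
time: 22.88
position: [0.4644, 0.0921, 0.0086]
tool_rot: [0.491, -3.103, 0.0]
ft_force: [0.0, 0.3, -0.4]
grip_width: 0.003
grip_force: 0.0
t 22.88 pos [0.4644 0.0921 0.0086] local [-0.1152  0.0601] F [ 0.02  0.27 -0.41] grip 0.003
tool shift [-0.0002 -0.0401  0.0006] tool turn z 89.98 tilt [-0. -0. -1.]
F mean [0.13 0.23 0.51] std [0.34 0.91 0.31]
```

```bash
cat > tab.py <<'E'
from pose import *
from bench import ctrl
n="wrist";ci=ctrl.camera_info(n);im,d=ctrl.get_image(n);P=pts(dict(d=d,**ci))
l=(P[...,:2]-T)@R;z=P[...,2]
m=(z>.055)&(z<.072)&(abs(l[...,0]+.115)<.025)&(l[...,1]<.1)&(l[...,1]>-.03)
print("tab",m.sum(),np.percentile(l[m],[3,50,97],axis=0).round(4).tolist())
E
python3 -m handwheel '[[0,0,-0.004,0,0,0,0],[0,0,-0.004,0,0,0,0],[0,0,-0.004,0,0,0,0],[0,0,0,0,0,0,0]]'
python3 tab.py
python3 st.py -.115 .02 .008 4
```

```text
time: 23.52
position: [0.4683, 0.0801, 0.0086]
tool_rot: [-0.49, 3.103, -0.001]
ft_force: [-0.0, -0.5, -0.3]
grip_width: 0.004
grip_force: 0.0
tab 1001 [[-0.1295, 0.0211], [-0.1264, 0.0386], [-0.1242, 0.0555]]
t 23.57 pos [0.4682 0.0802 0.0086] local [-0.1152  0.0476] F [-1.4  -0.03 -0.49] grip 0.003
tool shift [-0.0002 -0.0276  0.0006] tool turn z 89.96 tilt [ 0.    -0.001 -1.   ]
F mean [0.31 0.34 0.23] std [0.38 0.43 0.34]
```

```bash
python3 - <<'E'
from bench import ctrl;import cv2,numpy as np
a=ctrl.get_image("wrist")[0][140:300,90:350];b=ctrl.get_image("scene")[0][200:290,180:290]
b=cv2.resize(b,(300,245),interpolation=cv2.INTER_CUBIC);a=cv2.resize(a,(398,245),interpolation=cv2.INTER_CUBIC)
cv2.imwrite("pics/w5.png",np.hstack([a,b]))
E
```

```text
(no output)
```

View pics/w5.png

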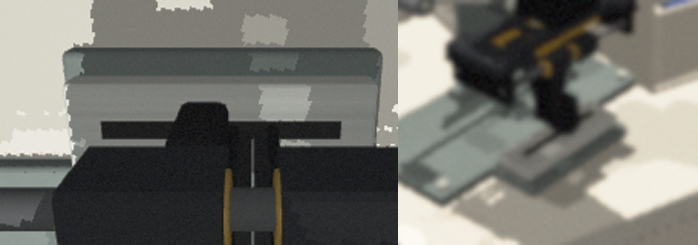

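The wrist view shows the tab (205,125) directly against the fingertips (250,135), so it is being pushed. I continue.

```bash
python3 -m handwheel '[[0,0,-0.004,0,0,0,0],[0,0,-0.004,0,0,0,0],[0,0,-0.004,0,0,0,0],[0,0,-0.004,0,0,0,0],[0,0,-0.004,0,0,0,0],[0,0,-0.004,0,0,0,0],[0,0,-0.002,0,0,0,0],[0,0,0,0,0,0,0]]'
python3 st.py -.115 .016 .008 4
```

```text
time: 24.88
position: [0.4763, 0.0556, 0.0086]
tool_rot: [-0.491, 3.103, -0.001]
ft_force: [0.4, 0.6, -0.4]
grip_width: 0.007
grip_force: 0.0
t 24.88 pos [0.4763 0.0556 0.0086] local [-0.1151  0.0217] F [ 0.44  0.59 -0.36] grip 0.007
tool shift [-0.0001 -0.0057  0.0006] tool turn z 89.98 tilt [ 0.    -0.001 -1.   ]
F mean [ 0.21 -0.49 -0.2 ] std [0.25 0.22 0.12]
```

```bash
python3 -m handwheel '[[0,0,-0.002,0,0,0,0],[0,0,-0.002,0,0,0,0],[0,0,-0.002,0,0,0,0]]'
python3 tab.py
python3 -m handwheel '[[0,0,-0.002,0,0,0,0],[0,0,-0.002,0,0,0,0]]'
python3 st.py -.115 .016 .008 3
```

```text
time: 25.45
position: [0.4778, 0.0505, 0.0086]
tool_rot: [0.492, -3.103, -0.0]
ft_force: [-0.9, 1.2, 0.7]
grip_width: 0.005
grip_force: 0.8
tab 997 [[-0.1296, -0.0099], [-0.1265, 0.0073], [-0.1242, 0.0243]]
time: 25.75
position: [0.4786, 0.0482, 0.0087]
tool_rot: [0.492, -3.102, -0.003]
ft_force: [-3.6, 7.8, 3.4]
grip_width: 0.005
grip_force: 3.9
t 25.75 pos [0.4786 0.0482 0.0087] local [-0.1152  0.0139] F [-3.6   7.79  3.4 ] grip 0.005
tool shift [-0.0002  0.0021  0.0007] tool turn z -90.0 tilt [-0.001  0.002 -1.   ]
F mean [-2.69  4.6   1.42] std [0.14 0.44 0.67]
```

Hard stop felt at about 8 N. Back off, rise, and verify.

```bash
python3 -m handwheel '[[0,0,0.004,0,0,0,0],[0,0,0.02,0,0,0,0],[0,0,0,-0.05,0,0,0],[0,0,0,-0.06,0,0,0],[0,0,0.05,-0.03,0,0,0],[0,0,0.05,-0.02,0,0,0],[0,0,0,0,0,0,0],[0,0,0,0,0,0,0]]'
python3 tab.py; python3 st.py -.115 .016 .008 2
python3 - <<'E'
from bench import ctrl;import cv2,numpy as np
a=ctrl.get_image("wrist")[0];b=ctrl.get_image("scene")[0][100:310,130:390]
b=cv2.resize(b,(400,323),interpolation=cv2.INTER_CUBIC);a=cv2.resize(a,(400,323))
cv2.imwrite("pics/w6.png",np.hstack([a,b]))
E
```

```text
time: 26.9
position: [0.4412, 0.1633, 0.1684]
tool_rot: [-0.49, 3.103, -0.003]
ft_force: [0.3, -0.8, -0.4]
grip_width: 0.005
grip_force: 0.0
tab 600 [[-0.1292, -0.0127], [-0.1167, -0.0017], [-0.1034, 0.0054]]
t 26.95 pos [0.4411 0.1628 0.168 ] local [-0.1155  0.1345] F [-0.27 -0.46 -0.16] grip 0.007
tool shift [-0.0009 -0.1183  0.1601] tool turn z 89.88 tilt [-0.001 -0.001 -1.   ]
F mean [ 0.57  0.29 -0.34] std [0.16 0.49 0.07]
```

View pics/w6.png

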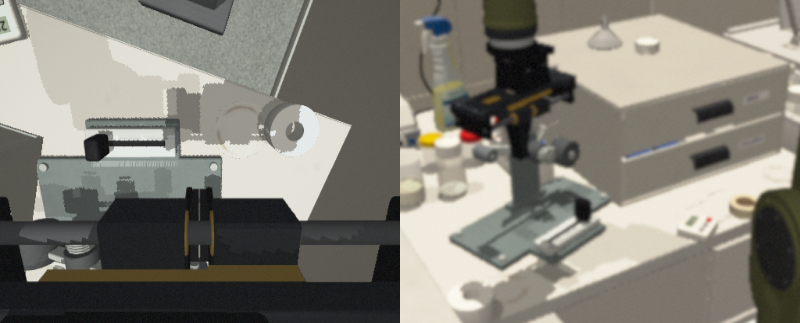

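The tab now sits at the counterweight's end of its slot (wrist view about (97,147)). The bystanders look untouched and the arm is clear, so I hand in.

```bash
python3 -c "
from bench import ctrl
print(ctrl.close_job())"
```

```text
the job is handed in; nothing more can be done
None
```

I pressed the roller to about 12 N (11.95 N mean) for over a second and let it up in small steps; the pointer reads about 0.4, short of the long mark, so I slid the tab to its stop at the counterweight's end and handed the job in at about 27 s.

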